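# Show the green ball to the workshop camera

### The job

Pick up the white photo dish by its black bridge handle, lift it clear of the table, and only then turn it about a quarter turn clockwise (seen from above) so that its orange tab faces straight at the camera, keeping the dish level and the loose green ball in its middle all the way. Finish while still holding the dish up, level and still, for the picture: the ball straight in front of the lens, at lens height and about 17 cm from it. Do not touch the camera and leave the other things on the table where they are.

Things in the scene. Friction and masses are not known exactly. Their poses are not given: they have to be found in the camera images.
- dish: White round photo dish, 150 mm across and 87 mm high over its handle, 0.15 to 0.31 kg. Origin at the centre of its underside, z up; +x points to the orange tab on its rim (its front), -x to a small white screen standing on the rim (80 mm wide, top 50 mm above the underside). Inside it slopes gently (8 degrees, steeper near the rim) to the middle. It stands on the table, its front facing roughly away from the robot
- dish_handle (a point): Centre of the black bar of the dish's bridge handle, the place to grip: square bar 14 x 14 mm, lying along the dish's y over the middle of the dish, 80 mm above its underside, on two aluminium posts 149 mm apart. The top of the ball is 37 mm below this point. Axes as the dish's
- dish_tab (a point): Centre of the top of the orange tab (16 x 34 mm) that sticks out of the dish's rim at the front, 81 mm from the dish's middle along its +x, 22 mm above the underside
- dish_middle (a point): Lowest point of the dish's inner surface, 5 mm above its underside, on its axis. Axes as the dish's
- ball: The green ball as a body; use its centre below
- ball_center (a point): Centre of the loose green ball, 36 mm across, about 20 g, which lies in the middle of the dish, its centre 23 mm above the dish's underside and 57 mm below the centre of the handle's bar
- lens (a point): Centre of the front of the camera's lens, 13 to 17 cm above the table. The camera looks level along this point's -x; its z is up. When the dish's x axis is parallel to this x axis, the tab faces the camera
- camera: Black camera on a stand, to the robot's right, fixed to the table; origin under the middle of its round foot (96 mm across). The camera (42 x 108 x 64 mm, lens 51 mm out from the stand's axis) may stand at different heights, its top at most 0.21 m above the table; x points to its back
- tray: Bystander: open blue box, 110 x 110 x 45 mm, with two buttons in it; origin under its centre. It and the dish may swap places
- spool_red: Bystander: red thread spool, 40 mm across, 55 mm high; origin under its centre
- spool_yellow: Bystander: yellow thread spool, 40 mm across, 55 mm high; origin under its centre
- chalk: Bystander: pink block of tailor's chalk, 50 x 22 x 14 mm
- scissors: Bystander: scissors with green handles, 190 mm long, 11 mm high
- glue: Bystander: white glue bottle with orange cap, 48 mm across, 110 mm high; origin under its centre
There are look-alikes about, which are no part of the job. Leave any blue or yellow look-alike of the camera alone.

How it is judged:
By the outcome, as a careful person would: the job done as asked, in the order asked, and still so for the second after the job is handed in, while the arm keeps its last pose, push and grip.
It also fails if it takes over 56 s, if anything falls off the work surface, if the arm or the gripper's body presses on something with over 40 N, if the wrist force passes 120 N, or if a joint passes its speed limit or range.

### The arm

A 7-joint arm with a two-finger parallel gripper is mounted at the origin on the work surface. World frame = base frame: x ahead of the robot, y to its left, z up, the work surface at z = 0. Lengths are in m, angles in rad, forces in N, time in s.
With the tool pointing down it reaches from about 0.4 to 0.9 m from the base axis. Payload 5.5 kg.
Tool frame: the origin (TCP) lies on the front face of the gripper's body, between the roots of the fingers; the fingertips stand 66 mm ahead of it and the grasp point (between the pads) lies 47 mm ahead of it; z points along the fingers, y is the direction in which the jaws open and shut (so a half turn about z gives the same grasp; the last joint's range is limited). The gripper opens to 92 mm and grips with 3 to 60 N. Pads are 19 mm wide; open, the fingers measure 130 mm over their backs; the gripper's body (75 mm by 190 mm) begins 47 mm behind the grasp point.
Start: joints at [-1.012, 0.501, -0.427, 1.55, 0.221, 1.138, -0.21], TCP at [0.189, 0.622, 0.292] pointing down, gripper open.
Joint ranges: [-2.88, 2.88], [-0.31, 2.03], [-1.54, 1.56], [0.2, 2.42], [-1.41, 4.55], [0.19, 2.02], [-2.57, 2.57]. Speed limits (rad/s): [2.57, 2.57, 3.14, 3.14, 3.14, 3.14, 3.14].

### API

Orientations are given as a unit quaternion [w, x, y, z].
In Python, from cell import env gives the robot as it stands. The module is installed in compiled form; this text tells all that it offers.
- The arm moves only by the shell command python3 -m handwheel 'ROWS' [FORCE]. ROWS is text: rows parted by semicolons, each of 7 numbers parted by spaces: the turn, a rotation vector about the tool's x, y, z in rad, then the shift along the tool's x, y, z in cm, then the finger opening in cm, from 0 to 9.18. In form: wx wy wz dx dy dz gripper; .... A call has exactly 5 rows; each row is the pose to reach, as a shift and turn from the pose commanded when the call began, along the tool's axes at that moment; what a row does not reach only later rows make up. A row lasts 1/10 s, in which the tool goes at most 50 mm and 8.59 degrees, less where a joint would pass 70% of its speed; a pose out of reach is approached as far as the arm can. A call with a gripper value outside its range is refused whole. The fingers move at their own pace and stop on an object; FORCE is the grip in N (left out, the last holds). Time passes only in rows, so rows that repeat a pose let the fingers close, or fill a call up. It gives the time, the measured TCP pose, the force and the opening at its end, in the units of the state.
- env.state(): the state, without advancing time (a new reading comes with each control period).
- env.capture(name): name is "scene" or "top" or "wrist"; returns the picture (480x640x3 uint8, red, green, blue); there is no depth.
- env.camera_model(name): a dict with "fx", "fy", "cx", "cy" (pixels), "k1" (the pictures are not rectified: a ray, as slopes to the right and down, at radius r is drawn at 1 + k1 r^2 times it, then the intrinsics apply), "rvec" (rotation vector, rad) and "tvec" (3), from world to camera coordinates, as OpenCV has them. Camera axes: x right, y down, z forward; pixel columns grow to the right and rows downward; lengths in m; the calibration is good to about 2 mm. A picture is of the moment at which its call begins: read the wrist's pose just before it. camera_model takes no time and is no camera call; for the wrist camera it gives the pose at the moment of the call.
- env.sign_off(): hands the job in, once; it reports no verdict.
The state is a dict: "clock": time; "joint_positions": joint angles; "dq": joint speeds; "effort": joint torques, N m; "tool_pos": TCP position; "tool_rot": TCP orientation; "contact_force": force on the tool from outside, world axes, zero at the start; "wrist_torque": the same for the moment, N m; "width": finger opening in m.
Only numpy, scipy, OpenCV 4.12 (cv2) and the standard library are available. Lean on these libraries where they do the work, as an engineer would, in place of code of your own. Each camera call takes 0.05 s, during which the arm holds its last target.

## Working session

There is one attempt and no reset: what is moved stays moved. The work goes in short steps, Python scripts to look and compute and a shell command to move; the robot and the scene stay as the last step left them, time stands still between calls to the robot, and variables do not carry over. Pictures are saved under pics/ and viewed, and the job is handed in when it is done.

```bash
mkdir -p pics; ls; python3 - <<'E'
from cell import env
import cv2
s=env.state(); print(s)
for n in ("scene","top","wrist"):
    m=env.camera_model(n); print(n,m)
    im=env.capture(n); cv2.imwrite(f"pics/{n}0.png",im[:,:,::-1])
print(env.state()['clock'])
E
```

```text
pics
{'clock': 0.0, 'joint_positions': array([-1.01179685,  0.50183483, -0.42677451,  1.55145586,  0.2208264 ,
        1.13828462, -0.21029786]), 'dq': array([ 6.46632105e-04, -5.11581017e-04, -1.34056266e-03,  1.08844521e-04,
        4.77920634e-04, -8.11733133e-05,  1.43718760e-03]), 'effort': array([ 9.28313129e-04, -5.66600418e+01, -5.81616461e+00, -2.79110259e+01,
       -6.87547890e-02,  3.09494685e-02,  2.01443436e-04]), 'tool_pos': array([0.18937301, 0.62120456, 0.29118248]), 'tool_rot': array([-1.58482965e-04,  1.47334055e-01,  9.89086322e-01, -9.48166451e-04]), 'contact_force': array([ 0.26918451, -0.37299892,  0.73516667]), 'wrist_torque': array([ 0.05122394,  0.01782477, -0.03289417]), 'width': 0.09151079071954688}
scene {'fx': 514.8794136736349, 'fy': 514.8794136736349, 'cx': 328.15061322917694, 'cy': 235.96968990190558, 'k1': -0.08301204294671388, 'rvec': array([ 1.03591737,  2.34040275, -1.15892359]), 'tvec': array([ 0.41706532, -0.14822567,  1.38371163])}
top {'fx': 511.264748903322, 'fy': 511.264748903322, 'cx': 319.3194501054, 'cy': 248.85383178246818, 'k1': -0.07500585978840266, 'rvec': array([ 2.10936104, -2.11356873,  0.16888507]), 'tvec': array([-0.05083068,  0.519648  ,  1.19207577])}
wrist {'fx': 359.35068289133994, 'fy': 359.35068289133994, 'cx': 326.70337737996505, 'cy': 240.28160049339797, 'k1': 0.021447094487114612, 'rvec': array([-2.32382071, -1.72235054, -0.25410505]), 'tvec': array([-0.64861372, -0.0364934 ,  0.38988151])}
0.15
```

View pics/scene0.png

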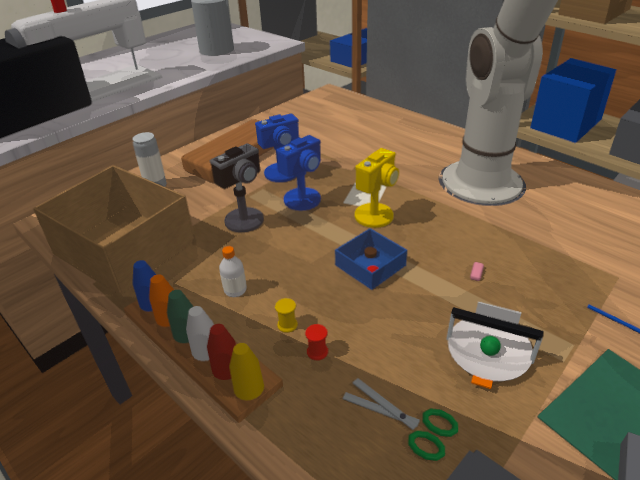

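View pics/top0.png

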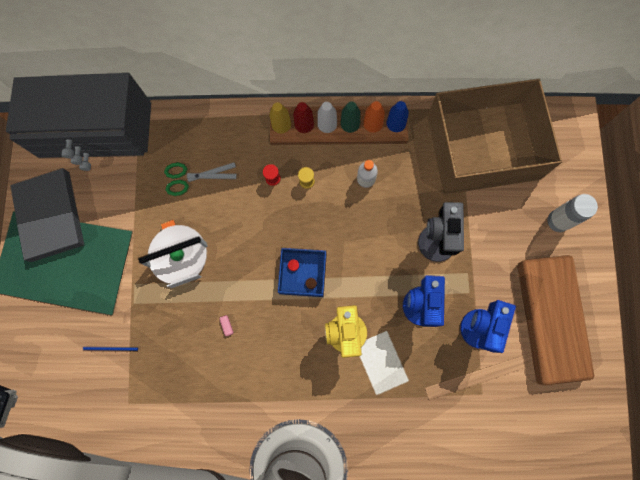

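View pics/wrist0.png

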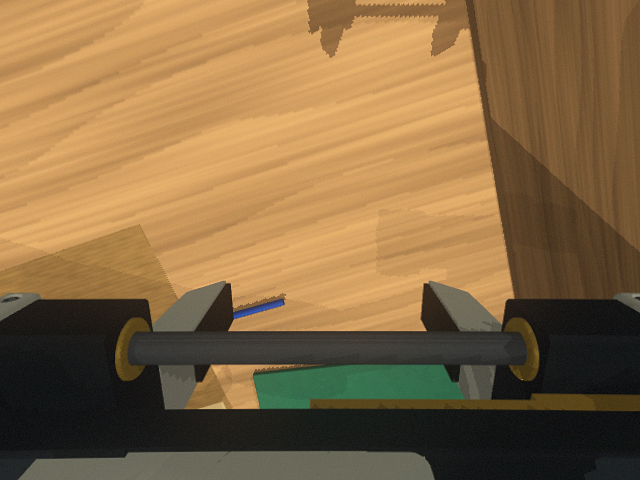

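The overviews show the dish at about (177,255) in the top view and (491,343) in the scene view, with the tab at (168,225) and (482,381). The black camera is at (440,232) and (237,165). I'll zoom in on both.

```bash
python3 - <<'E'
import cv2,numpy as np
t=cv2.imread("pics/top0.png");s=cv2.imread("pics/scene0.png")
def crop(im,x,y,w,h,f): return cv2.resize(im[y:y+h,x:x+w],None,fx=f,fy=f,interpolation=cv2.INTER_CUBIC)
a=crop(t,130,210,100,75,4); b=crop(t,400,190,100,75,4)
c=crop(s,430,300,125,100,4)[:300*2,:400*2]; d=crop(s,195,135,100,100,4)
cv2.imwrite("pics/zt.png",np.vstack([np.hstack([a,b])]))
cv2.imwrite("pics/zd.png",c[:, :500]); cv2.imwrite("pics/zc.png",d)
E
```

```text
(no output)
```

View pics/zt.png

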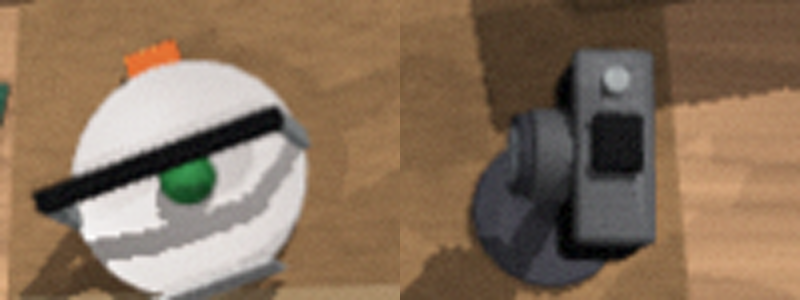

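View pics/zd.png

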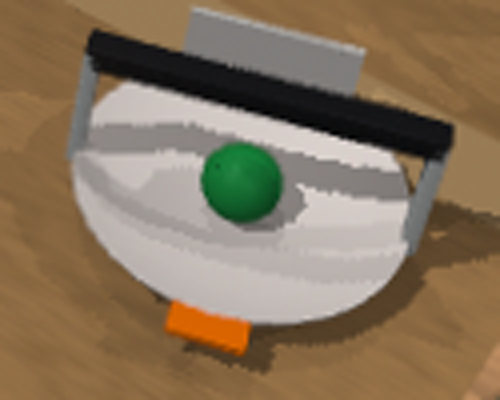

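View pics/zc.png

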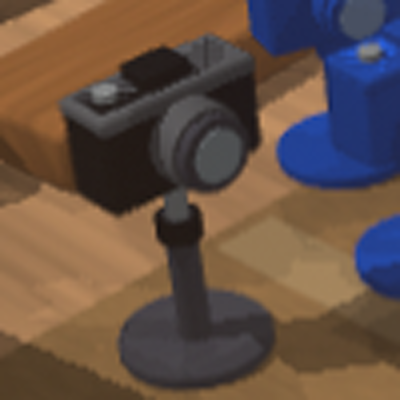

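The bar, tab, ball and lens are all visible in both views. Next I'll use colour masks and triangulate them.

```bash
cat > h.py <<'E'
import numpy as np,cv2
from cell import env
def ray(m,uv):
    K=np.array([[m['fx'],0,m['cx']],[0,m['fy'],m['cy']],[0,0,1]])
    p=np.array(uv,float).reshape(-1,1,2)
    n=cv2.undistortPoints(p,K,np.array([m['k1'],0,0,0,0]))[:,0]
    R=cv2.Rodrigues(np.array(m['rvec']))[0]
    d=np.c_[n,np.ones(len(n))]@R; d/=np.linalg.norm(d,axis=1)[:,None]
    return -R.T@np.array(m['tvec']),d
def onplane(m,uv,z):
    o,d=ray(m,uv); return o+d*((z-o[2])/d[:,2])[:,None]
def tri(ms,uvs):
    A=np.zeros((3,3));b=np.zeros(3);L=[]
    for m,uv in zip(ms,uvs):
        o,d=ray(m,[uv]);P=np.eye(3)-np.outer(d[0],d[0]);A+=P;b+=P@o;L.append((o,P))
    x=np.linalg.solve(A,b);return x,[np.linalg.norm(P@(x-o)) for o,P in L]
def mask(im,lo,hi,roi):
    h=cv2.cvtColor(im,cv2.COLOR_BGR2HSV);k=cv2.inRange(h,lo,hi);z=np.zeros_like(k)
    x,y,w,hh=roi;z[y:y+hh,x:x+w]=k[y:y+hh,x:x+w]
    n,l,st,c=cv2.connectedComponentsWithStats(z)
    i=1+np.argmax(st[1:,4]);return (l==i).astype(np.uint8),c[i],st[i]
def rect(k):
    c=np.argwhere(k)[:,::-1].astype(np.float32);return cv2.minAreaRect(c)
E
python3 - <<'E'
from h import *
t=cv2.imread("pics/top0.png");s=cv2.imread("pics/scene0.png")
mt,ms=env.camera_model("top"),env.camera_model("scene")
rt=(130,205,100,90);rs=(430,295,130,100)
C={}
for n,lo,hi in (("ball",(45,100,30),(85,255,255)),("tab",(5,180,150),(18,255,255)),("bar",(0,0,0),(180,255,40))):
    a=mask(t,lo,hi,rt);b=mask(s,lo,hi,rs)
    print(n,a[1],a[2],b[1],b[2]);x,e=tri((mt,ms),(a[1],b[1]));print('   ',x.round(4),np.round(e,4));C[n]=x
    if n=="bar":
        ra,rb=rect(a[0]),rect(b[0]);print(ra,rb)
        for r in (ra,rb):pass
        def ends(r):
            p=cv2.boxPoints(r);q=sorted(p,key=lambda v:v[0]);return (q[0]+q[1])/2,(q[2]+q[3])/2
        ea,eb=ends(ra),ends(rb)
        L,_=tri((mt,ms),(ea[0],eb[1]));R,_=tri((mt,ms),(ea[1],eb[0]));print(L,R,_,np.linalg.norm(L-R),(L+R)/2)
        f=R-L;print("yaw of dish x from bar",np.degrees(np.arctan2(-f[0],f[1]))) 
        P=onplane(mt,[ea[0],ea[1]],.087);print("top on z=.087",P,P.mean(0),np.linalg.norm(P[0]-P[1]))
d=C['tab']-C['ball'];print("tab-ball",d,np.linalg.norm(d[:2]),np.degrees(np.arctan2(d[1],d[0])))
x,e=tri((mt,ms),((428.4,228.5),(249.6,173.6)));print("lens",x,e)
def full(x0,y0,u,v):return (x0+(u+.5)/4-.5,y0+(v+.5)/4-.5)
q=[full(300,190,u,v) for u,v in ((575,50),(655,53),(653,243),(573,241))]
P=onplane(mt,q,x[2]+.032);print("body top",P)
for a,b in ((0,1),(3,2),(0,3),(1,2)):
    v=P[b]-P[a];print(np.linalg.norm(v),np.degrees(np.arctan2(v[1],v[0])))
E
```

```text
ball [176.69827586 254.63793103] [170 249  14  12 116] [489.93464052 345.14705882] [480 336  20  20 306]
    [0.512  0.3056 0.0209] [0.0012 0.0012]
tab [167.78947368 223.73684211] [161 220  14   9  57] [481.33333333 381.58      ] [471 375  22  14 150]
    [0.5917 0.3337 0.0204] [0.0006 0.0006]
bar [168.9537037  249.85802469] [139 237  61  26 324] [497.15034965 323.69347319] [452 308  91  32 858]
    [0.5129 0.3075 0.0796] [0.0003 0.0003]
((169.25936889648438, 249.70025634765625), (5.522298812866211, 63.905845642089844), 69.67686462402344) ((496.68353271484375, 323.69561767578125), (93.40078735351562, 9.638620376586914), 14.826481819152832)
[0.48678049 0.37845157 0.07913822] [0.54039021 0.23390598 0.08026189] [np.float64(0.001307263667705383), np.float64(0.0013072636677055269)] 0.15417097579295333 [0.51358535 0.30617878 0.07970005]
yaw of dish x from bar -159.65096300603946
top on z=.087 [[0.4851596  0.37613557 0.087     ]
 [0.53831437 0.23323088 0.087     ]] [0.51173698 0.30468323 0.087     ] 0.15247025964657107
tab-ball [ 0.07966675  0.02810132 -0.0005027 ] 0.0844776634964596 19.429576584793722
lens [ 0.54422352 -0.29731887  0.15515737] [np.float64(3.678119391620417e-05), np.float64(3.6781193916209044e-05)]
body top [[ 0.5958025  -0.32638649  0.18715737]
 [ 0.59395921 -0.37011229  0.18715737]
 [ 0.48854892 -0.36339661  0.18715737]
 [ 0.4898357  -0.32043743  0.18715737]]
0.04376463186803827 -92.41390707414229
0.04297845449820617 -91.7156969548909
0.10613365785220376 176.7867415379971
0.10562399983879257 176.35462250324954
```

```bash
python3 - <<'E'
import cv2,numpy as np
t=cv2.imread("pics/top0.png")
cv2.imwrite("pics/zt2.png",cv2.resize(t[195:275,410:480],None,fx=7,fy=7,interpolation=cv2.INTER_CUBIC))
s=cv2.imread("pics/scene0.png")
cv2.imwrite("pics/zc2.png",cv2.resize(s[140:235,205:270],None,fx=6,fy=6,interpolation=cv2.INTER_CUBIC))
E
```

```text
(no output)
```

View pics/zt2.png

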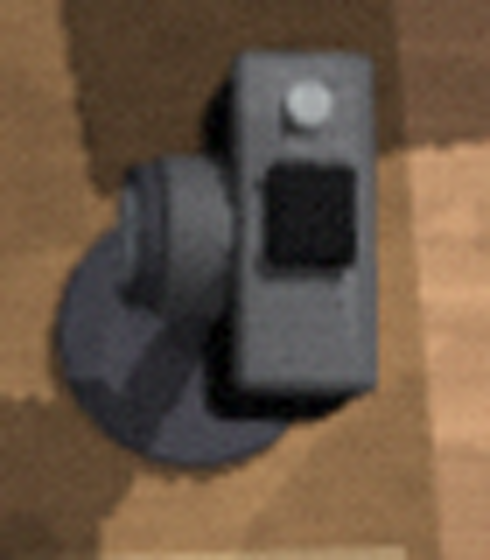

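View pics/zc2.png

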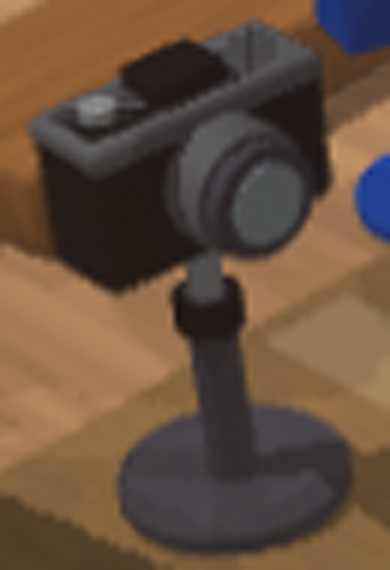

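```bash
cat >> h.py <<'E'
from scipy.spatial.transform import Rotation as Ro
def R_of(q): return Ro.from_quat([q[1],q[2],q[3],q[0]])
def delta(pos,yawy,s=None):
    """tool-down target: TCP pos, world yaw (deg) of tool y"""
    s=s or env.state(); R=R_of(s['tool_rot']).as_matrix()
    a=np.radians(yawy); y=np.array([np.cos(a),np.sin(a),0]);z=np.array([0,0,-1.]);x=np.cross(y,z)
    T=np.c_[x,y,z]; rv=Ro.from_matrix(R.T@T).as_rotvec()
    d=R.T@(np.array(pos)-s['tool_pos'])*100
    print("rotvec",rv.round(4),"cm",d.round(2),"yaw y now",np.degrees(np.arctan2(R[1,1],R[0,1])).round(2),"tilt deg",np.degrees(np.arccos(-R[2,2])).round(2))
E
python3 - <<'E'
from h import *
delta((.5125,.306,.25),20)
mt=env.camera_model("top")
f=onplane(mt,[(439.,241.)],.008)[0];print("foot",f)
l=np.array([.5435,-.297]);v=f[:2]-l;print(np.linalg.norm(v),np.degrees(np.arctan2(v[1],v[0])))
t=cv2.imread("pics/top0.png")
for n,uv,z in (("yellowcam",(347,332),.17),("tray",(302,272),.04),("glue",(367,170),.1),("blue",(428,300),.17)):print(n,onplane(mt,[uv],z).round(3))
E
```

```text
rotvec [-1.40e-03  6.00e-04  9.26e-01] cm [-40.1  -20.74   4.17] yaw y now 73.06 tilt deg 0.09
foot [ 0.54573381 -0.35083967  0.008     ]
0.053885990436052224 -87.62415477647758
yellowcam [[ 0.317 -0.114  0.17 ]]
tray [[ 0.464 -0.01   0.04 ]]
glue [[ 0.701 -0.167  0.1  ]]
blue [[ 0.384 -0.288  0.17 ]]
```

```bash
python3 -m handwheel '0 0 0.09 -3 -1.5 0 9.18; 0 0 0.18 -7 -3.6 0.5 9.18; 0 0 0.27 -11 -5.7 1 9.18; 0 0 0.36 -15.5 -8 1.5 9.18; 0 0 0.46 -20 -10.3 2 9.18'; python3 - <<'E'
from h import *
delta((.5125,.306,.25),20)
E
```

```text
clock: 0.65
tool_pos: [0.3505, 0.4645, 0.272]
tool_rot: [-0.0, 0.37, 0.929, -0.0]
contact_force: [1.1, 0.8, -0.3]
width: 0.0918
rotvec [-2.000e-04 -0.000e+00  4.627e-01] cm [-22.66  -0.35   2.2 ] yaw y now 46.51 tilt deg 0.01
```

```bash
python3 -m handwheel '0 0 0.1 -4.5 -0.1 0.4 9.18; 0 0 0.2 -9 -0.2 0.8 9.18; 0 0 0.3 -13.5 -0.2 1.2 9.18; 0 0 0.38 -17.5 -0.3 1.7 9.18; 0 0 0.46 -20 -0.3 2.2 9.18'; python3 -m handwheel '0 0 0 0 0 0 9.18; 0 0 0 0 0 0 9.18; 0 0 0 0 0 0 9.18; 0 0 0 0 0 0 9.18; 0 0 0 0 0 0 9.18'; python3 - <<'E'
from h import *
delta((.5125,.306,.25),20)
im=env.capture("wrist");cv2.imwrite("pics/w1.png",im[:,:,::-1]);m=env.camera_model("wrist");import pickle;pickle.dump(m,open("w1.pkl","wb"))
E
```

```text
clock: 1.15
tool_pos: [0.4956, 0.3232, 0.25]
tool_rot: [0.001, 0.574, 0.819, -0.0]
contact_force: [0.3, 0.7, 0.2]
width: 0.092
clock: 1.65
tool_pos: [0.4922, 0.328, 0.2505]
tool_rot: [-0.0, 0.57, 0.822, 0.0]
contact_force: [-0.1, 0.1, -0.1]
width: 0.0914
rotvec [ 0.     -0.0006  0.0085] cm [-2.78  1.13  0.05] yaw y now 20.49 tilt deg 0.04
```

View pics/w1.png

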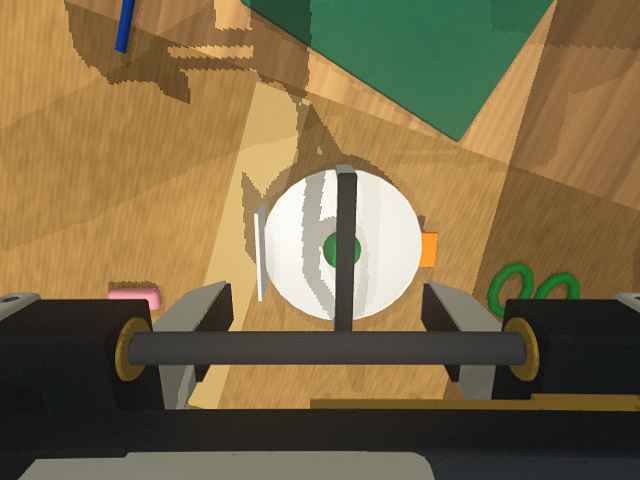

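The wrist picture shows the bar running almost straight down, from (347,172) to (344,330). The tab is at (429,250) and the ball at (342,250). I'll measure from this view and triangulate it with the top view.

```bash
python3 - <<'E'
from h import *
import pickle
m=pickle.load(open("w1.pkl","rb"));mt,ms=env.camera_model("top"),env.camera_model("scene")
w=cv2.imread("pics/w1.png")
k,c,st=mask(w,(0,0,0),(180,255,60),(325,165,40,157))
r=rect(k);print("bar",c,st,r)
p,cb,_=mask(w,(45,100,30),(85,255,255),(310,220,60,60));q,ct,_=mask(w,(5,180,150),(18,255,255),(400,220,50,60))
print(cb,ct)
# bar edge line per row on plane z=.087
rows=[y for y in range(185,315)];mid=[(np.mean(np.where(k[y])[0]),y) for y in rows]
P=onplane(m,mid,.087);v=np.polyfit(P[:,1],P[:,0],1);print("bar slope yaw dish x",np.degrees(np.arctan2(-v[0],1)), "x at y=.306",np.polyval(v,.306))
print("ball on z=.023",onplane(m,[cb],.023),"tab z.022",onplane(m,[ct],.022))
for n,a,b,s in(("ball",cb,(176.7,254.64),(489.93,345.15)),("tab",ct,(167.8,223.7),(481.33,381.58))):
    print(n,tri((m,mt,ms),(a,b,s)))
wk,cw,sw=mask(w,(0,0,0),(180,255,255),(0,0,640,480))
E
```

```text
bar [338.22727273 312.14772727] [335 292  12  30  88] ((336.5154724121094, 307.8402099609375), (29.93885040283203, 10.410391807556152), 68.96248626708984)
[330.5448505  249.55149502] [428.32190476 248.87428571]
 ** On entry to DLASCL parameter number  4 had an illegal value
 ** On entry to DLASCL parameter number  4 had an illegal value
 ** On entry to DLASCL parameter number  4 had an illegal value
 ** On entry to DLASCL parameter number  4 had an illegal value
 ** On entry to DLASCL parameter number  5 had an illegal value
 ** On entry to DLASCL parameter number  4 had an illegal value
  return _methods._mean(a, axis=axis, dtype=dtype,
  ret = ret.dtype.type(ret / rcount)
Traceback (most recent call last):
numpy.linalg.LinAlgError: SVD did not converge in Linear Least Squares
```

```bash
python3 - <<'E'
from h import *
import pickle
m=pickle.load(open("w1.pkl","rb"));mt,ms=env.camera_model("top"),env.camera_model("scene")
w=cv2.imread("pics/w1.png")
print(w[200,330:365].max(1),w[290,330:365].max(1))
g=w.max(2).astype(int)
mid=[]
for y in range(182,312):
    if 225<y<275: continue
    x=[x for x in range(333,362) if g[y,x]<95]
    mid.append((np.median(x),y))
P=onplane(m,mid,.087);v=np.polyfit(P[:,1],P[:,0],1);print("dish yaw from bar",np.degrees(np.arctan2(-v[0],1)),"x at y=.306 (top z .087):",np.polyval(v,.306))
q,ct,_=mask(w,(5,180,150),(18,255,255),(400,220,50,60))
T=onplane(m,[ct],.022);print("tab",T, tri((m,mt,ms),(ct,(167.8,223.7),(481.33,381.58))))
E
```

```text
[248 247 247 248 247 251 235 115  64  70  73  70  70  67  75  69  72  70
  72  73  72  69  72  74  69  62 127 246 247 245 244 243 238 236 236] [243 244 244 245 253 148  62  68  60  68  65  71  68  66  66  62  70  68
  71  70  66  71  58 115 225 233 232 221 214 213 215 214 216 215 213]
dish yaw from bar 19.868064763943973 x at y=.306 (top z .087): 0.5148151270916321
tab [[0.59071465 0.33557288 0.022     ]] (array([0.59169358, 0.33418907, 0.01990379]), [np.float64(0.000937129625407918), np.float64(0.00013974739944224828), np.float64(0.001060576670370377)])
```

The bar yaw is 20° and its centre is about (0.514, 0.306, 0.080), which agrees with the stated height. Now I'll align and descend.

```bash
python3 - <<'E'
from h import *
delta((.514,.306,.127),20)
E
```

```text
rotvec [ 0.0002 -0.0005  0.0079] cm [-2.8   1.26 12.35] yaw y now 20.45 tilt deg 0.03
```

```bash
python3 -m handwheel '0 0 0.008 -1.4 0.6 0 9.18; 0 0 0.008 -2.8 1.25 0 9.18; 0 0 0.008 -2.8 1.25 2 9.18; 0 0 0.008 -2.8 1.25 4 9.18; 0 0 0.008 -2.8 1.25 5.5 9.18' 12; python3 - <<'E'
from h import *
delta((.514,.306,.127),20)
E
```

```text
clock: 2.2
tool_pos: [0.5157, 0.3027, 0.1942]
tool_rot: [0.0, 0.575, 0.818, -0.001]
contact_force: [0.1, 0.2, -0.9]
width: 0.0918
rotvec [-0.0005  0.001  -0.0045] cm [ 0.37 -0.04  6.72] yaw y now 19.74 tilt deg 0.07
```

```bash
python3 -m handwheel '0 0 0 0 0 2 9.18; 0 0 0 0 0 4 9.18; 0 0 0 0 0 5.5 9.18; 0 0 0 0 0 5.5 9.18; 0 0 0 0 0 5.5 9.18'; python3 - <<'E'
from h import *
delta((.514,.306,.127),20)
im=env.capture("wrist");cv2.imwrite("pics/w2.png",im[:,:,::-1])
im=env.capture("scene");cv2.imwrite("pics/s2.png",cv2.resize(im[200:420,380:620,::-1],None,fx=2.5,fy=2.5))
E
```

```text
clock: 2.7
tool_pos: [0.5149, 0.3045, 0.1404]
tool_rot: [-0.0, 0.575, 0.818, -0.0]
contact_force: [-0.2, -0.2, 0.1]
width: 0.0916
rotvec [-0.0003  0.0002 -0.0024] cm [ 0.17 -0.03  1.34] yaw y now 19.86 tilt deg 0.02
```

View pics/w2.png

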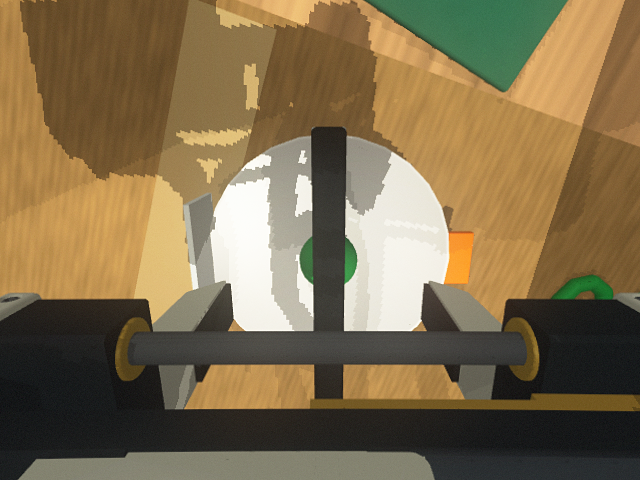

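View pics/s2.png

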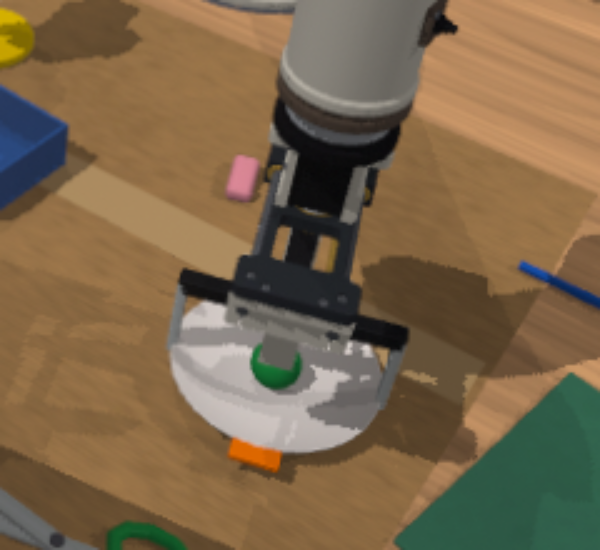

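Bar columns 312–346 are centred between the fingers (232–422), and the tab lies square to the jaws. I'll go down the last 1.3 cm and close.

```bash
python3 -m handwheel '0 0 -0.002 0.1 0 0.6 9.18; 0 0 -0.002 0.15 0 1.1 9.18; 0 0 -0.002 0.15 0 1.35 9.18; 0 0 -0.002 0.15 0 1.35 9.18; 0 0 -0.002 0.15 0 1.35 9.18' 20;python3 - <<'E'
from h import *
delta((.514,.306,.127),20)
E
python3 -m handwheel '0 0 0 0 0 0 5; 0 0 0 0 0 0 3; 0 0 0 0 0 0 2; 0 0 0 0 0 0 1.6; 0 0 0 0 0 0 1.4' 20
```

```text
clock: 3.3
tool_pos: [0.514, 0.3062, 0.1268]
tool_rot: [-0.0, 0.574, 0.819, -0.0]
contact_force: [0.2, 0.5, 0.3]
width: 0.0918
rotvec [-0.0003  0.      0.0001] cm [-0.02 -0.   -0.02] yaw y now 20.0 tilt deg 0.02
clock: 3.8
tool_pos: [0.5141, 0.3062, 0.1269]
tool_rot: [-0.0, 0.574, 0.819, 0.0]
contact_force: [-1.1, 0.3, -0.3]
width: 0.0567
```

```bash
python3 -m handwheel '0 0 0 0 0 0 1.2; 0 0 0 0 0 0 1; 0 0 0 0 0 0 0.8; 0 0 0 0 0 0 0.5; 0 0 0 0 0 0 0.5' 20; python3 - <<'E'
from h import *
delta((.514,.306,.127),20)
im=env.capture("wrist");cv2.imwrite("pics/w3.png",im[:,:,::-1])
E
```

```text
clock: 4.3
tool_pos: [0.514, 0.3062, 0.1269]
tool_rot: [-0.0, 0.574, 0.819, -0.0]
contact_force: [-0.4, 0.5, -0.0]
width: 0.0163
rotvec [-0. -0. -0.] cm [-0.02 -0.01 -0.01] yaw y now 20.0 tilt deg 0.0
```

View pics/w3.png

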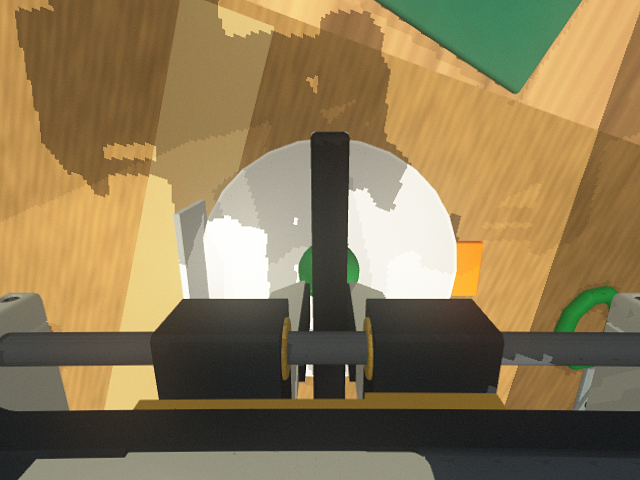

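The fingers are at 16 mm, nearly shut on the 14 mm bar. I'll keep closing.

```bash
python3 -m handwheel '0 0 0 0 0 0 0.5; 0 0 0 0 0 0 0.5; 0 0 0 0 0 0 0.5; 0 0 0 0 0 0 0.5; 0 0 0 0 0 0 0.5' 35;python3 -m handwheel '0 0 0 0 0 -0.1 0.5; 0 0 0 0 0 -0.3 0.5; 0 0 0 0 0 -0.6 0.5; 0 0 0 0 0 -0.9 0.5; 0 0 0 0 0 -1.2 0.5'
```

```text
clock: 4.85
tool_pos: [0.514, 0.3062, 0.1268]
tool_rot: [-0.0, 0.574, 0.819, -0.0]
contact_force: [0.5, 0.1, -1.0]
width: 0.0136
clock: 5.35
tool_pos: [0.514, 0.3062, 0.1392]
tool_rot: [-0.0, 0.574, 0.819, 0.0]
contact_force: [-0.6, 0.5, -2.7]
width: 0.0135
```

```bash
python3 -m handwheel '0 0 0 0 0 -0.5 0.5; 0 0 0 0 0 -1.1 0.5; 0 0 0 0 0 -1.8 0.5; 0 0 0 0 0 -2.5 0.5; 0 0 0 0 0 -3.2 0.5';python3 -m handwheel '0 0 0 0 0 -0.7 0.5; 0 0 0 0 0 -1.4 0.5; 0 0 0 0 0 -2.1 0.5; 0 0 0 0 0 -2.8 0.5; 0 0 0 0 0 -3.5 0.5';python3 -m handwheel '0 0 0 0 0 -0.7 0.5; 0 0 0 0 0 -1.4 0.5; 0 0 0 0 0 -2.1 0.5; 0 0 0 0 0 -2.7 0.5; 0 0 0 0 0 -3.2 0.5';python3 -m handwheel '0 0 0 0 0 -0.4 0.5; 0 0 0 0 0 -0.7 0.5; 0 0 0 0 0 -0.9 0.5; 0 0 0 0 0 -1.0 0.5; 0 0 0 0 0 -1.0 0.5'; python3 - <<'E'
from h import *
s=env.state();print(s['wrist_torque'],s['joint_positions'].round(2),s['tool_pos'])
im=env.capture("wrist");cv2.imwrite("pics/w4.png",im[:,:,::-1])
im=env.capture("scene");cv2.imwrite("pics/s4.png",cv2.resize(im[120:400,360:640,::-1],None,fx=2,fy=2))
E
```

```text
clock: 5.85
tool_pos: [0.5141, 0.3062, 0.1717]
tool_rot: [0.0, 0.574, 0.819, 0.0]
contact_force: [0.9, 0.1, -2.6]
width: 0.014
clock: 6.35
tool_pos: [0.514, 0.3062, 0.2064]
tool_rot: [-0.0, 0.574, 0.819, -0.0]
contact_force: [-1.0, -0.4, -2.1]
width: 0.0136
clock: 6.85
tool_pos: [0.5141, 0.3063, 0.2385]
tool_rot: [0.0, 0.574, 0.819, 0.0]
contact_force: [0.4, -0.7, -3.0]
width: 0.014
clock: 7.35
tool_pos: [0.514, 0.3062, 0.2478]
tool_rot: [-0.0, 0.574, 0.819, -0.0]
contact_force: [-0.2, 0.2, -2.3]
width: 0.0134
[-0.06368962  0.02284918  0.02596061] [-0.49  0.42 -0.12  1.74  0.06  0.98 -0.28] [0.51400577 0.30618958 0.24780953]
```

View pics/w4.png

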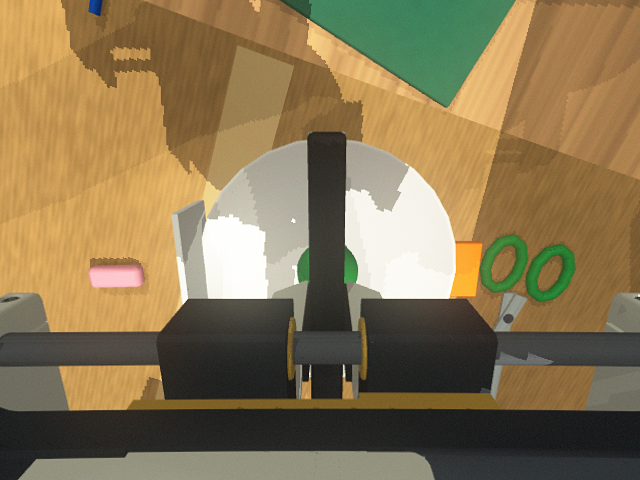

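View pics/s4.png

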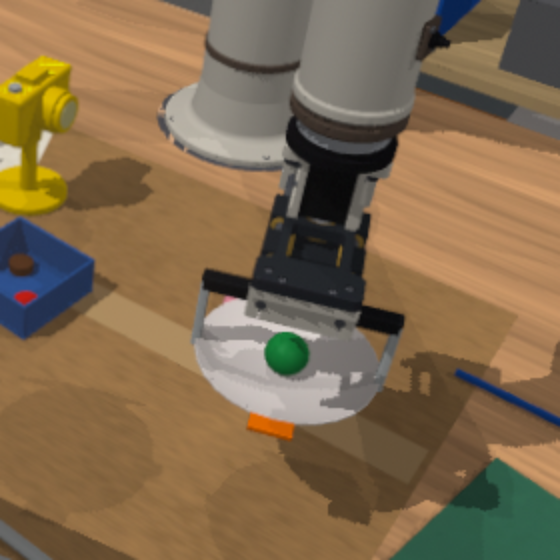

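The dish is up, with its underside about 12 cm above the table. It hasn't moved in the grip (tab at (468,268), ball at (328,268), the same as before the lift), and it is level. Now I'll turn it clockwise on the spot.

```bash
python3 -m handwheel '0 0 0.02 0 0 0 0.5; 0 0 0.06 0 0 0 0.5; 0 0 0.11 0 0 0 0.5; 0 0 0.17 0 0 0 0.5; 0 0 0.24 0 0 0 0.5'; for i in 1 2; do :; done; python3 -m handwheel '0 0 0.08 0 0 0 0.5; 0 0 0.16 0 0 0 0.5; 0 0 0.24 0 0 0 0.5; 0 0 0.32 0 0 0 0.5; 0 0 0.4 0 0 0 0.5'; python3 -m handwheel '0 0 0.08 0 0 0 0.5; 0 0 0.16 0 0 0 0.5; 0 0 0.24 0 0 0 0.5; 0 0 0.32 0 0 0 0.5; 0 0 0.4 0 0 0 0.5'; python3 -m handwheel '0 0 0.08 0 0 0 0.5; 0 0 0.16 0 0 0 0.5; 0 0 0.24 0 0 0 0.5; 0 0 0.32 0 0 0 0.5; 0 0 0.4 0 0 0 0.5'; python3 -m handwheel '0 0 0.08 0 0 0 0.5; 0 0 0.15 0 0 0 0.5; 0 0 0.21 0 0 0 0.5; 0 0 0.25 0 0 0 0.5; 0 0 0.28 0 0 0 0.5';python3 -m handwheel '0 0 0.02 0 0 0 0.5; 0 0 0.03 0 0 0 0.5; 0 0 0.03 0 0 0 0.5; 0 0 0.03 0 0 0 0.5; 0 0 0.03 0 0 0 0.5'; python3 - <<'E'
from h import *
s=env.state();print(s['joint_positions'].round(2))
delta((.514,.306,.259),-90)
im=env.capture("wrist");cv2.imwrite("pics/w5.png",im[:,:,::-1])
im=env.capture("scene");cv2.imwrite("pics/s5.png",im[:,:,::-1])
import pickle;pickle.dump(env.camera_model("wrist"),open("w5.pkl","wb"))
E
```

```text
clock: 7.95
tool_pos: [0.514, 0.3062, 0.2477]
tool_rot: [-0.0, 0.669, 0.743, -0.0]
contact_force: [0.5, -0.4, -3.0]
width: 0.0134
clock: 8.45
tool_pos: [0.5139, 0.3062, 0.2477]
tool_rot: [-0.0, 0.803, 0.595, -0.0]
contact_force: [0.2, -0.1, -2.1]
width: 0.0134
clock: 8.95
tool_pos: [0.5139, 0.3062, 0.2477]
tool_rot: [-0.0, 0.906, 0.424, -0.0]
contact_force: [0.1, 0.9, -2.3]
width: 0.0139
clock: 9.45
tool_pos: [0.5139, 0.3063, 0.2477]
tool_rot: [-0.0, 0.972, 0.236, -0.0]
contact_force: [-0.1, -0.6, -3.2]
width: 0.0137
clock: 9.95
tool_pos: [0.5139, 0.3063, 0.2477]
tool_rot: [0.0, 0.995, 0.099, -0.0]
contact_force: [-0.1, -0.2, -1.8]
width: 0.0136
clock: 10.45
tool_pos: [0.514, 0.3062, 0.2479]
tool_rot: [-0.0, 0.996, 0.085, -0.0]
contact_force: [-0.0, 0.2, -2.4]
width: 0.0137
[-0.77  0.43  0.24  1.75 -0.12  0.98 -1.88]
rotvec [-1.0e-04  0.0e+00  1.7e-01] cm [-0.01  0.02 -1.11] yaw y now -80.26 tilt deg 0.01
```

View pics/w5.png

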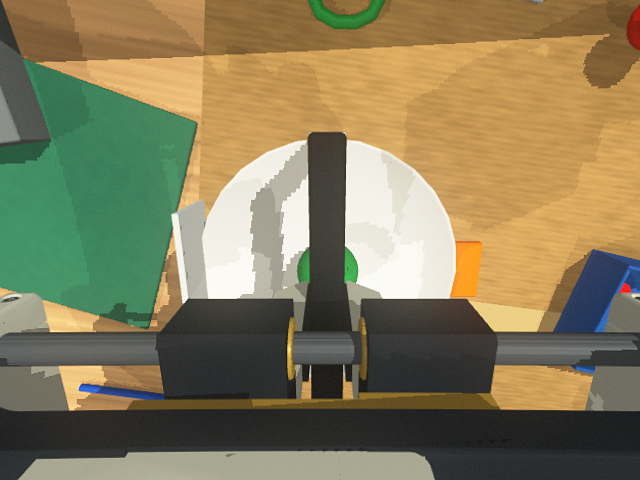

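View pics/s5.png

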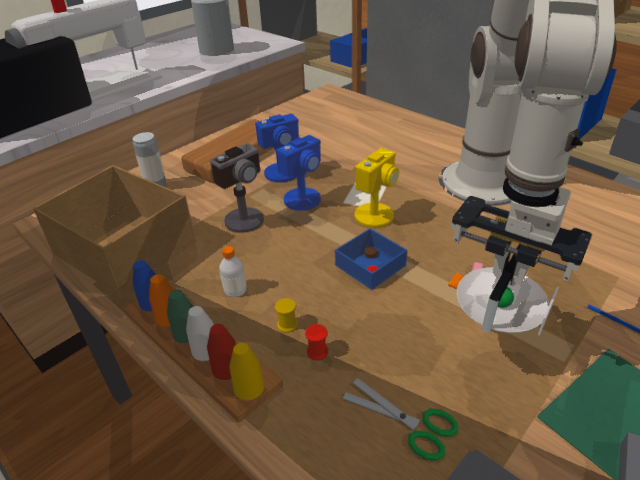

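The dish has turned through about 100° and the ball stays centred. Now I'll carry it gently towards the camera.

```bash
python3 -m handwheel '0 0 0 0 0.2 -0.1 0.5; 0 0 0 -0.05 0.6 -0.2 0.5; 0 0 0 -0.1 1.3 -0.4 0.5; 0 0 0 -0.2 2.3 -0.6 0.5; 0 0 0 -0.3 3.4 -0.8 0.5'; python3 -m handwheel '0 0 0 -0.1 1.2 -0.1 0.5; 0 0 0 -0.2 2.4 -0.2 0.5; 0 0 0 -0.3 3.6 -0.3 0.5; 0 0 0 -0.4 4.8 -0.3 0.5; 0 0 0 -0.5 6 -0.3 0.5'; python3 -m handwheel '0 0 0 -0.1 1.2 0 0.5; 0 0 0 -0.2 2.4 0 0.5; 0 0 0 -0.3 3.6 0 0.5; 0 0 0 -0.4 4.8 0 0.5; 0 0 0 -0.5 6 0 0.5'; python3 -m handwheel '0 0 0 -0.1 1.1 0 0.5; 0 0 0 -0.2 2.0 0 0.5; 0 0 0 -0.3 2.7 0 0.5; 0 0 0 -0.35 3.2 0 0.5; 0 0 0 -0.4 3.5 0 0.5'; python3 -m handwheel '0 0 0 0 0.1 0 0.5; 0 0 0 0 0.1 0 0.5; 0 0 0 0 0.1 0 0.5; 0 0 0 0 0.1 0 0.5; 0 0 0 0 0.1 0 0.5'; python3 - <<'E'
from h import *
s=env.state();print(s['joint_positions'].round(2))
delta((.552,-.127,.259),-92)
im=env.capture("wrist");cv2.imwrite("pics/w6.png",im[:,:,::-1])
im=env.capture("scene");cv2.imwrite("pics/s6.png",im[:,:,::-1])
import pickle;pickle.dump(env.camera_model("wrist"),open("w6.pkl","wb"))
E
```

```text
clock: 11.05
tool_pos: [0.517, 0.271, 0.2561]
tool_rot: [0.0, 0.996, 0.085, 0.0]
contact_force: [0.0, 0.0, -2.5]
width: 0.0135
clock: 11.55
tool_pos: [0.5221, 0.211, 0.2589]
tool_rot: [-0.0, 0.996, 0.085, -0.0]
contact_force: [0.3, -0.4, -2.5]
width: 0.0138
clock: 12.05
tool_pos: [0.5273, 0.1512, 0.2589]
tool_rot: [-0.0, 0.996, 0.085, -0.0]
contact_force: [0.7, 0.2, -3.1]
width: 0.0135
clock: 12.55
tool_pos: [0.5293, 0.1166, 0.2589]
tool_rot: [-0.0, 0.996, 0.085, 0.0]
contact_force: [0.4, 0.6, -2.6]
width: 0.0138
clock: 13.05
tool_pos: [0.5294, 0.1164, 0.2588]
tool_rot: [-0.0, 0.996, 0.085, -0.0]
contact_force: [-0.4, 0.0, -2.9]
width: 0.0136
[-0.53  0.32  0.32  1.88 -0.12  0.96 -1.56]
rotvec [-1.000e-04  1.000e-04  2.053e-01] cm [-1.890e+00  2.437e+01 -2.000e-02] yaw y now -80.24 tilt deg 0.01
```

View pics/w6.png

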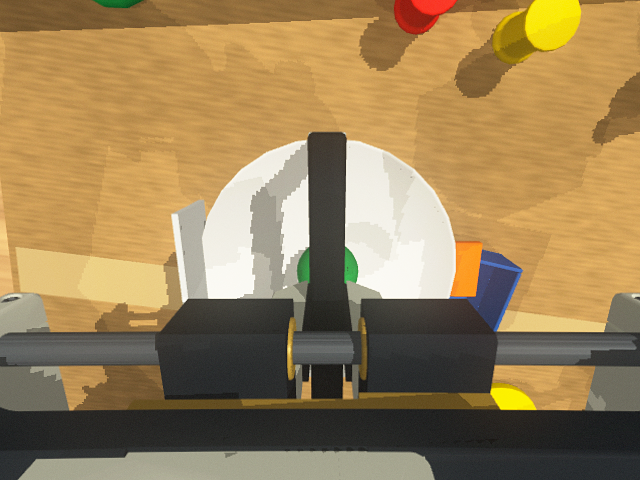

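View pics/s6.png

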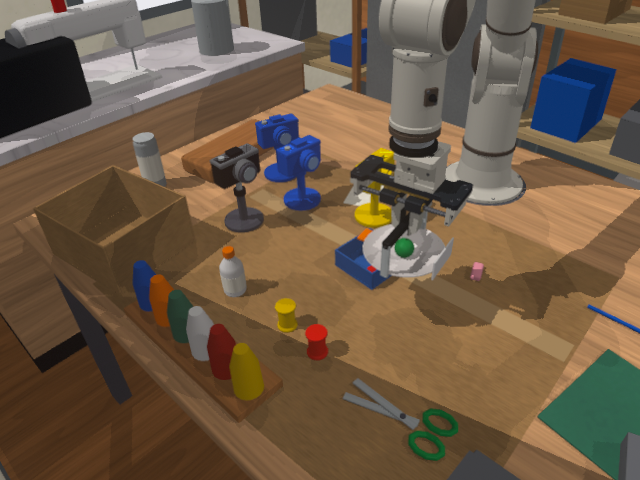

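The ball stays put and the path is clear. I'll carry on towards the lens.

```bash
python3 -m handwheel '0 0 0 0 0.2 0 0.5; 0 0 0 -0.05 0.6 0 0.5; 0 0 0 -0.1 1.3 0 0.5; 0 0 0 -0.2 2.3 0 0.5; 0 0 0 -0.3 3.4 0 0.5'; python3 -m handwheel '0 0 0 -0.1 1.2 0 0.5; 0 0 0 -0.2 2.4 0 0.5; 0 0 0 -0.3 3.6 0 0.5; 0 0 0 -0.4 4.8 0 0.5; 0 0 0 -0.5 6 0 0.5'; python3 -m handwheel '0 0 0 -0.1 1.2 0 0.5; 0 0 0 -0.2 2.4 0 0.5; 0 0 0 -0.3 3.6 0 0.5; 0 0 0 -0.4 4.8 0 0.5; 0 0 0 -0.5 6 0 0.5'; python3 -m handwheel '0 0 0 -0.1 1.1 0 0.5; 0 0 0 -0.2 2.0 0 0.5; 0 0 0 -0.3 2.7 0 0.5; 0 0 0 -0.35 3.2 0 0.5; 0 0 0 -0.4 3.5 0 0.5'; python3 -m handwheel '0 0 0.02 0 0.1 0 0.5; 0 0 0.06 0 0.1 0 0.5; 0 0 0.12 0 0.1 0 0.5; 0 0 0.17 0 0.1 0 0.5; 0 0 0.19 0 0.1 0 0.5'; python3 -m handwheel '0 0 0.01 0 0 0 0.5; 0 0 0.01 0 0 0 0.5; 0 0 0.01 0 0 0 0.5; 0 0 0.01 0 0 0 0.5; 0 0 0.01 0 0 0 0.5';  python3 - <<'E'
from h import *
s=env.state();print(s['joint_positions'].round(2))
delta((.552,-.127,.259),-92)
import pickle
im=env.capture("wrist");cv2.imwrite("pics/w7.png",im[:,:,::-1])
pickle.dump(env.camera_model("wrist"),open("w7.pkl","wb"))
im=env.capture("scene");cv2.imwrite("pics/s7.png",im[:,:,::-1])
im=env.capture("top");cv2.imwrite("pics/t7.png",im[:,:,::-1])
E
```

```text
clock: 13.65
tool_pos: [0.5322, 0.0809, 0.2588]
tool_rot: [0.0, 0.996, 0.085, -0.0]
contact_force: [0.2, -0.0, -2.0]
width: 0.0134
clock: 14.15
tool_pos: [0.5375, 0.0209, 0.2589]
tool_rot: [-0.0, 0.996, 0.085, 0.0]
contact_force: [0.1, 0.4, -2.5]
width: 0.0137
clock: 14.65
tool_pos: [0.5427, -0.0389, 0.2589]
tool_rot: [-0.0, 0.996, 0.085, 0.0]
contact_force: [0.5, -0.1, -2.2]
width: 0.0139
clock: 15.15
tool_pos: [0.5446, -0.0735, 0.2588]
tool_rot: [-0.0, 0.996, 0.085, -0.0]
contact_force: [-0.4, 0.4, -2.3]
width: 0.0136
clock: 15.65
tool_pos: [0.5448, -0.0735, 0.2588]
tool_rot: [-0.0, 1.0, -0.011, -0.0]
contact_force: [-0.6, -0.2, -2.7]
width: 0.0138
clock: 16.15
tool_pos: [0.5447, -0.0741, 0.2589]
tool_rot: [-0.0, 1.0, -0.015, -0.0]
contact_force: [0.1, -0.5, -2.0]
width: 0.0137
[-0.27  0.35  0.43  1.86 -0.18  0.97 -1.36]
rotvec [-0.0001  0.      0.0048] cm [ 0.89  5.26 -0.01] yaw y now -91.72 tilt deg 0.0
```

View pics/w7.png

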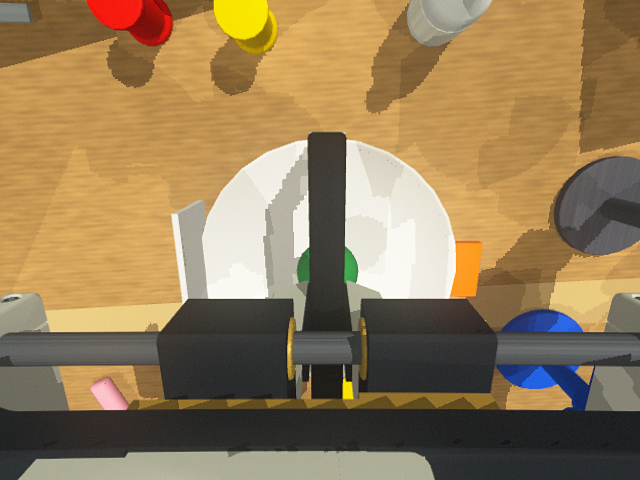

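View pics/s7.png

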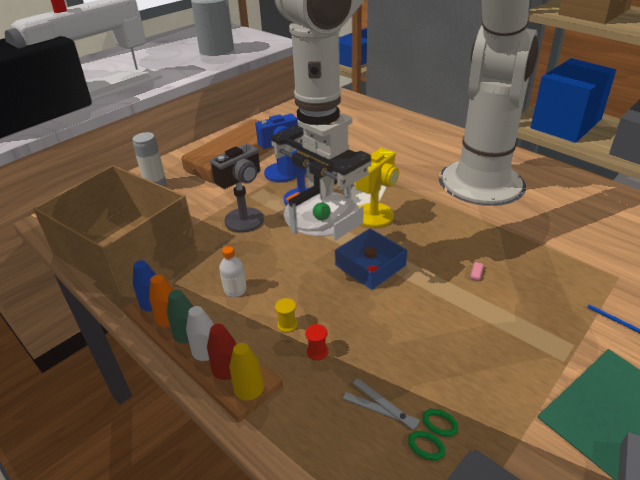

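View pics/t7.png

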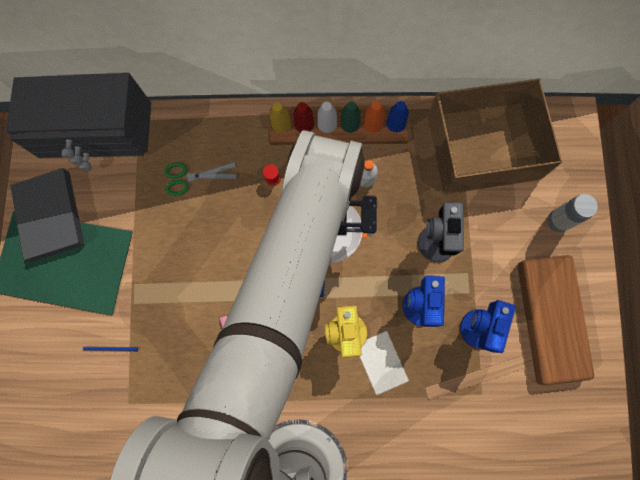

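In the wrist view the tab is at (468,268), the ball at (328,268), and the black camera's foot is coming in at (555–640,205). I'll move on to about 2 cm short of the target and look for the lens.

```bash
python3 -m handwheel '0 0 0 0.05 0.2 0 0.5; 0 0 0 0.1 0.5 0 0.5; 0 0 0 0.2 1.0 0 0.5; 0 0 0 0.3 1.6 0 0.5; 0 0 0 0.4 2.2 0 0.5';  python3 -m handwheel '0 0 0 0.1 0.5 0 0.5; 0 0 0 0.1 0.8 0 0.5; 0 0 0 0.1 1.0 0 0.5; 0 0 0 0.1 1.1 0 0.5; 0 0 0 0.1 1.1 0 0.5'; python3 - <<'E'
from h import *
s=env.state();
delta((.552,-.127,.259),-92)
import pickle
im=env.capture("wrist");cv2.imwrite("pics/w8.png",im[:,:,::-1])
pickle.dump(env.camera_model("wrist"),open("w8.pkl","wb"))
E
```

```text
clock: 16.8
tool_pos: [0.5482, -0.097, 0.2589]
tool_rot: [0.0, 1.0, -0.015, 0.0]
contact_force: [-0.7, 0.1, -2.3]
width: 0.0136
clock: 17.3
tool_pos: [0.5487, -0.1072, 0.2588]
tool_rot: [-0.0, 1.0, -0.015, -0.0]
contact_force: [1.0, -0.5, -2.3]
width: 0.0141
rotvec [-0.0001  0.0001  0.0047] cm [ 0.39  1.97 -0.02] yaw y now -91.73 tilt deg 0.01
```

View pics/w8.png

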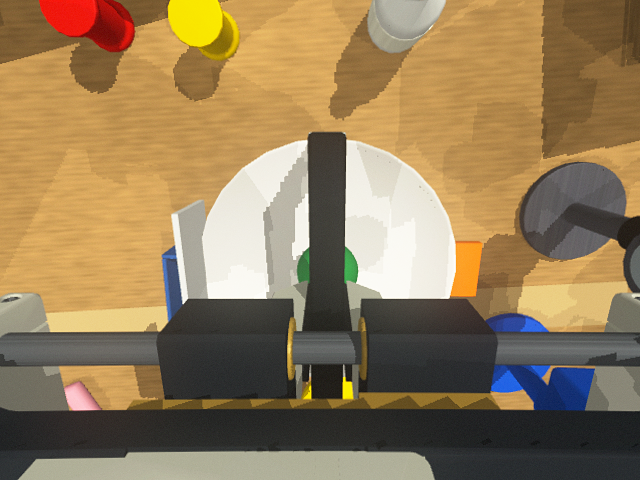

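The foot is fully visible at about (573,211) and the lens edge is just coming in at (628,262). I'll measure the foot centre and work out the camera yaw from it.

```bash
python3 - <<'E'
from h import *
import pickle
m=pickle.load(open("w8.pkl","rb"));w=cv2.imread("pics/w8.png");ms,mt=env.camera_model("scene"),env.camera_model("top")
k,c,st=mask(w,(0,0,0),(180,75,125),(505,150,125,120));print(st)
h=cv2.convexHull(np.argwhere(k)[:,::-1].astype(np.int32))
pts=[p for p in h[:,0] if p[0]<600]   # drop stem side
for z in (.006,.01):
    P=onplane(m,pts,z)[:,:2]
    A=np.c_[2*P,np.ones(len(P))];x=np.linalg.lstsq(A,(P**2).sum(1),rcond=None)[0];r=np.sqrt(x[2]+x[0]**2+x[1]**2)
    res=np.hypot(*(P-x[:2]).T)-r
    print("foot wrist z",z,x[:2],"r",r,"max res",abs(res).max())
# foot from scene, first image
s=cv2.imread("pics/scene0.png");k2,c2,s2=mask(s,(0,0,0),(180,75,110),(215,200,60,40));print(s2)
h=cv2.convexHull(np.argwhere(k2)[:,::-1].astype(np.int32))[:,0]
pts=[p for p in h if p[1]>215]
P=onplane(ms,pts,.005)[:,:2];A=np.c_[2*P,np.ones(len(P))];y=np.linalg.lstsq(A,(P**2).sum(1),rcond=None)[0];print("foot scene",y[:2],np.sqrt(y[2]+y[0]**2+y[1]**2))
l=np.array([.5437,-.2973])
for f in(x[:2],y[:2]):
    v=f-l;print(np.linalg.norm(v),np.degrees(np.arctan2(v[1],v[0])))
E
```

```text
[ 520  162  110   97 8044]
foot wrist z 0.006 [ 0.54457809 -0.34389754] r 0.0481943886928743 max res 0.001240646647865648
foot wrist z 0.01 [ 0.54554237 -0.34117619] r 0.047634091725819665 max res 0.001226223172999287
[224 200  39  32 826]
foot scene [ 0.54441845 -0.34697336] 0.048695953919508414
0.04391485027711107 -87.59555117191266
0.049678551637988115 -89.1713626784105
```

```bash
python3 - <<'E'
from h import *
mt=env.camera_model("top");im=cv2.GaussianBlur(cv2.imread("pics/top0.png"),(0,0),.7).astype(float);g=im.sum(2)
# sub-pixel long edges: max gradient along rows
def edge(lo,hi,r0,r1):
    P=[]
    for y in range(r0,r1):
        d=np.abs(np.diff(g[y,lo:hi]));i=int(np.argmax(d))
        if 0<i<len(d)-1:
            a,b,c=d[i-1:i+2];o=(a-c)/(2*(a-2*b+c)+1e-9)
        else:o=0
        P.append((lo+i+.5+o,y))
    return np.array(P)
for n,e in(("right",edge(460,468,206,248)),("left",edge(440,448,206,248))):
    W=onplane(mt,e,.187)[:,:2]
    for _ in range(3):
        v=np.polyfit(W[:,0],W[:,1],1);r=np.abs(W[:,1]-np.polyval(v,W[:,0]));W=W[r<max(2*np.median(r),5e-4)]
    print(n,len(W),"camera x yaw",np.degrees(np.arctan(v[0]))-90,"y mid",np.polyval(v,.542),"rms",r.std())
# short edges
gt=g.T.copy();g0=g;g=gt
for n,e in(("far",edge(198,208,448,461)),("near",edge(246,256,448,461))):
    e=e[:,::-1];W=onplane(mt,e,.187)[:,:2];v=np.polyfit(W[:,1],W[:,0],1);print(n,np.degrees(np.arctan(v[0])),"x",np.polyval(v,-.345),W[:,0].std())
E
```

```text
right 39 camera x yaw -90.45843995792268 y mid -0.364855846317647 rms 0.0009571559692643644
left 29 camera x yaw -92.2954695266573 y mid -0.3244970188858646 rms 0.00016167898827464133
far -1.7377357524038741 x 0.5930416627132146 0.004007126348456837
near -10.4194241684491 x 0.4810362992510611 0.0018786860751058723
```

Edge fits give a camera yaw of about −92°, which the dish already has. I'll move the last 1.9 cm and check against the lens.

```bash
python3 -m handwheel '0 0 0.001 0.05 0.3 0 0.5; 0 0 0.002 0.1 0.7 0 0.5; 0 0 0.003 0.15 1.2 0 0.5; 0 0 0.003 0.2 1.6 0 0.5; 0 0 0.003 0.2 1.85 0 0.5';  python3 -m handwheel '0 0 0 0 0 0 0.5; 0 0 0 0 0 0 0.5; 0 0 0 0 0 0 0.5; 0 0 0 0 0 0 0.5; 0 0 0 0 0 0 0.5'; python3 - <<'E'
from h import *
s=env.state();
delta((.5505,-.126,.259),-92)
import pickle
im=env.capture("wrist");cv2.imwrite("pics/w9.png",im[:,:,::-1])
pickle.dump(env.camera_model("wrist"),open("w9.pkl","wb"))
im=im[:,:,::-1];cv2.imwrite("pics/w9z.png",cv2.resize(im[150:310,480:],None,fx=4,fy=4,interpolation=cv2.INTER_CUBIC)[:600])
im=env.capture("scene");cv2.imwrite("pics/s9.png",cv2.resize(im[100:260,180:400,::-1],None,fx=3.5,fy=3.5,interpolation=cv2.INTER_CUBIC));cv2.imwrite("pics/s9f.png",im[:,:,::-1])
E
```

```text
clock: 17.85
tool_pos: [0.5502, -0.1266, 0.2589]
tool_rot: [0.0, 1.0, -0.017, 0.0]
contact_force: [-0.3, 0.1, -2.1]
width: 0.0138
clock: 18.35
tool_pos: [0.5502, -0.1255, 0.2588]
tool_rot: [-0.0, 1.0, -0.016, -0.0]
contact_force: [0.3, -0.2, -2.6]
width: 0.0139
rotvec [-0.0001  0.0001  0.0021] cm [ 0.03  0.04 -0.02] yaw y now -91.88 tilt deg 0.01
```

View pics/w9.png

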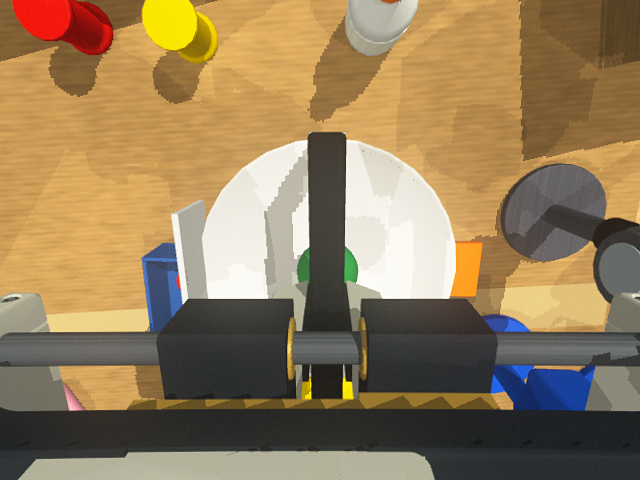

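View pics/w9z.png

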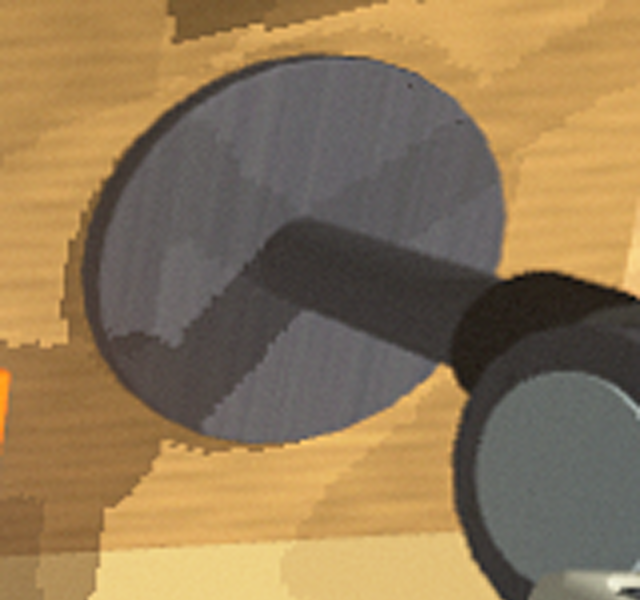

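View pics/s9.png

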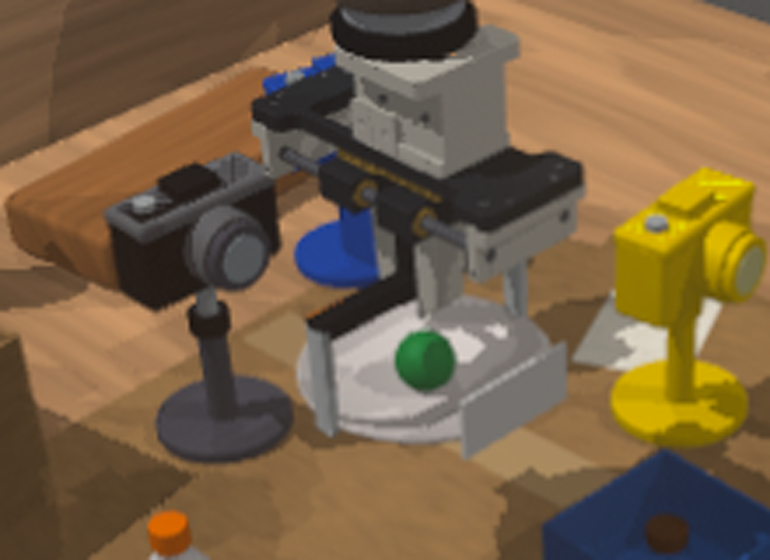

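The lens front shows at about (622,271) in the wrist view, level with the ball's row (about 270), with the tab pointing at it. Next: fit the glass disc in the wrist and scene views and triangulate lens and ball.

```bash
python3 - <<'E'
from h import *
import pickle
m=pickle.load(open("w9.pkl","rb"));w=cv2.imread("pics/w9.png");s=cv2.imread("pics/s9f.png");ms,mt=env.camera_model("scene"),env.camera_model("top")
print(w[270,590:640].tolist()[::4])
hsv=cv2.cvtColor(w,cv2.COLOR_BGR2HSV)
k,c,st=mask(w,(0,0,85),(180,70,160),(592,236,48,58));print(st,c)
h=cv2.convexHull(np.argwhere(k)[:,::-1].astype(np.int32))[:,0]
pts=np.array([p for p in h if p[0]<638 and p[1]<288]);print(pts.tolist())
e=cv2.fitEllipse(pts.astype(np.float32));print(e)
k2,c2,s2=mask(s,(0,0,85),(180,80,150),(241,163,20,22));print(s2,c2)
e2=cv2.fitEllipse(cv2.convexHull(np.argwhere(k2)[:,::-1].astype(np.int32)).astype(np.float32));print(e2)
for u in (e[0],(622.6,270.9)):
  for v in (e2[0],(249.8,174.3)):
    print("lens w+s",tri((m,ms),(u,v)),"w+s+t",tri((m,ms,mt),(u,v,(428.3,228.7)))[0])
b=mask(s,(45,100,30),(85,255,255),(280,180,50,50));print("ball",b[1],b[2])
bw=mask(w,(45,100,30),(85,255,255),(290,240,75,50));print(bw[2])
ub=((bw[2][0]*2+bw[2][2]-1)/2,268.5);
print("ball w+s",ub,tri((m,ms),(ub,b[1])))
ct=mask(w,(5,180,150),(18,255,255),(445,230,50,75));print("tab",ct[2],ct[1])
E
```

```text
[[82, 146, 198], [52, 53, 56], [63, 65, 69], [101, 106, 102], [103, 109, 103], [103, 105, 103], [102, 106, 100], [102, 106, 100], [104, 107, 102], [104, 105, 102], [104, 105, 100], [102, 104, 99], [100, 104, 98]]
[ 599  243   41   51 1829] [620.27501367 268.84636413]
[[603, 285], [602, 283], [600, 278], [599, 273], [599, 263], [600, 259], [601, 256], [603, 252], [610, 245], [617, 243], [626, 243], [629, 244], [633, 246], [636, 248]]
((624.2438354492188, 272.20257568359375), (49.46039962768555, 61.078834533691406), 158.1292724609375)
[244 167  10  13  99] [248.77777778 173.23232323]
((248.85276794433594, 173.14129638671875), (9.702877044677734, 12.409624099731445), 20.839481353759766)
lens w+s (array([ 0.54658052, -0.29522674,  0.15795403]), [np.float64(0.0008647728474874991), np.float64(0.0008647728474874492)]) w+s+t [ 0.54458272 -0.29757247  0.15542681]
lens w+s (array([ 0.54375854, -0.29824351,  0.15291578]), [np.float64(0.0004775081440259113), np.float64(0.0004775081440258861)]) w+s+t [ 0.54417872 -0.29751414  0.15354   ]
lens w+s (array([ 0.54813486, -0.29291945,  0.15953058]), [np.float64(0.0009772066544503858), np.float64(0.0009772066544503474)]) w+s+t [ 0.54477521 -0.29746552  0.15503545]
lens w+s (array([ 0.54534522, -0.29589312,  0.154525  ]), [np.float64(0.0003586311818730494), np.float64(0.000358631181873218)]) w+s+t [ 0.5443698  -0.29741196  0.15313944]
ball [300.70731707 202.4       ] [293 195  16  16 205]
[344 247  14  37 363]
ball w+s (np.float64(350.5), 268.5) (array([ 0.54566361, -0.13877312,  0.14709439]), [np.float64(0.0034392779174022654), np.float64(0.0034392779174021357)])
tab [ 450  241   33   56 1381] [466.56335988 268.12092686]
```

```bash
python3 - <<'E'
from h import *
import pickle
m=pickle.load(open("w9.pkl","rb"));w=cv2.imread("pics/w9.png");ms=env.camera_model("scene")
k=cv2.inRange(cv2.cvtColor(w,cv2.COLOR_BGR2HSV),(45,100,30),(85,255,255));y,x=np.where(k[235:300,290:365]);x+=290;y+=235
pts=cv2.convexHull(np.c_[x,y].astype(np.int32))[:,0];pts=pts[(pts[:,1]<280)]
pts=np.array([p for p in pts if not 308<=p[0]<=346]);A=np.c_[2*pts,np.ones(len(pts))];q=np.linalg.lstsq(A.astype(float),(pts**2.).sum(1),rcond=None)[0]
c=q[:2];print("ball circle",c,np.sqrt(q[2]+c@c))
b,e=tri((m,ms),(c,(300.7,202.4)));print("ball",b,e,"scene ray at z=.1548",onplane(ms,[(300.7,202.4)],.1548),"wrist ray",onplane(m,[c],.1548))
t=onplane(m,[(466.6,268.1)],.1548-.023+.022)[0];print("tab wrist",t,"dir yaw",np.degrees(np.arctan2(t[1]+.1255,t[0]-.5502)),np.hypot(t[1]+.1255,t[0]-.5502))
l=np.array([.545,-.2967,.155]);print("ball-lens",np.linalg.norm(b-l),b-l)
s=env.state();print(s['dq'].round(4),s['tool_pos'],s['clock'])
E
```

```text
ball circle [327.26648209 271.22087709] 30.03825192309027
ball [ 0.55216711 -0.12652677  0.15779616] [np.float64(0.000295935127420289), np.float64(0.0002959351274200887)] scene ray at z=.1548 [[ 0.5495175  -0.12982448  0.1548    ]] wrist ray [[ 0.55068083 -0.12635832  0.1548    ]]
tab wrist [ 0.54965613 -0.20756398  0.1538    ] dir yaw -90.37971850013409 0.08206578093182527
ball-lens 0.1703470397728919 [0.00716711 0.17017323 0.00279616]
[-0.0009 -0.0002  0.0025 -0.0009 -0.0001 -0.      0.0016] [ 0.55022166 -0.12563477  0.25885645] 18.45
```

The lens is at about (0.545, −0.297, 0.155). The ball is at about (0.551, −0.126, 0.155–0.158), which is 170 mm away and level within about 3 mm. I'll let it settle once more and hand in.

```bash
python3 -m handwheel '0 0 0 0 0 0 0.5; 0 0 0 0 0 0 0.5; 0 0 0 0 0 0 0.5; 0 0 0 0 0 0 0.5; 0 0 0 0 0 0 0.5'; python3 - <<'E'
from h import *
im=env.capture("wrist")[:,:,::-1]
a=cv2.imread("pics/w9.png");print("change vs last pic",np.abs(a.astype(int)-im).mean())
s=env.state();print(np.abs(s['dq']).max(),s['clock'],s['width'])
print(env.sign_off())
E
```

```text
clock: 18.95
tool_pos: [0.5502, -0.1258, 0.2588]
tool_rot: [-0.0, 1.0, -0.017, -0.0]
contact_force: [-0.6, -0.0, -2.0]
width: 0.0136
change vs last pic 2.361433376736111
0.0017551526644563294 19.0 0.013777588795095658
the job is handed in; nothing more can be done
None
```

I handed the job in at 19 s, with the dish still held up by its handle in front of the camera. I gripped the bar at 35 N and lifted the dish straight up about 12 cm. I then turned it clockwise by about 112° in all: 100° on the spot after the lift, then 12° near the camera.

**Final checks:**
- **Ball and lens:** the ball is about 170 mm from the lens. It measured 0–3 mm higher than the lens, which is within the measurement error.
- **Level and ball position:** the tool is tilted by only 0.01°, and the dish looks the same in the grip as before the lift. The ball is in the middle and the arm is still.
- **Other things on the table:** I saw nothing touched or moved in the pictures. The force readings showed only the dish's weight, about 2–3 N.

**Where measurements disagreed:**
- **Camera direction:** it came out between −88° and −93° depending on the method, with the best edge fit at −92.3°. The tool ended at −91.9°, so the tab faces the lens to within about 2°, or 4° at worst. One check of the tab in the wrist picture read −90.4°.
- **Lens position:** the separate estimates differ by roughly 2–4 mm.
- **Last picture:** I checked the final wrist picture only by how much it differed from the one before (2.4 grey levels on average). I did not view it.

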